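Park the grinding jars in their colour-coded dishes

ROBOT

A 7-joint arm with a two-finger parallel gripper is mounted at the origin on the work surface. World frame = base frame: x ahead of the robot, y to its left, z up, the work surface at z = 0. Lengths are in m, angles in rad, forces in N, time in s.
With the tool pointing down it reaches from about 0.35 to 0.775 m from the base axis. Payload 3.1 kg.
Tool frame: the origin (TCP) lies at the very end of the fingers, on their centre line; the grasp point (between the pads) lies 19 mm behind it (bot.tcp_to_grasp is the distance from the TCP to the grasp point, in m); x points along the fingers, y is the direction in which the jaws open and shut, and the axes are right-handed (so a half turn about x gives the same grasp; the last joint's range is limited). The gripper opens to 85 mm and grips with 20 to 120 N. Pads are 22 mm wide; open, the fingers measure 114 mm over their backs; the gripper's body (76 mm by 85 mm) begins 54 mm behind the grasp point. The pads swing forward as they close: fully open they stand 13 mm farther back than shut.
Start: joints at [1.212, 0.311, 0.014, 1.512, -0.004, 1.319, -0.027], TCP at [0.171, -0.523, 0.191] pointing down, gripper open.
Joint ranges: [-2.7, 2.7], [-0.3, 1.91], [-1.27, 1.3], [0.12, 2.57], [-1.44, 4.58], [0.2, 2.03], [-3.05, 3.05]. Speed limits (rad/s): [2.79, 2.79, 3.14, 3.14, 3.14, 3.14, 3.14].

INTERFACE

Orientations are given as a 3x3 rotation matrix whose columns are the frame's x, y, z axes.
In Python, from cell import bot gives the robot as it stands.
- The arm moves only by the shell command python3 -m handwheel 'ROWS' [FORCE]. ROWS is text: rows parted by semicolons, each of 7 numbers parted by spaces: the shift along the tool's x, y, z in mm, then the turn, a rotation vector about the tool's x, y, z in rad, then the finger opening in mm, from 0 to 85.4. A call has 1 to 12 rows; each row shifts and turns the commanded pose from where the row before left it, along the tool's axes as they then stand; what a row does not reach is not made up. A row lasts 1/10 s, in which the tool goes at most 50 mm and 8.59 degrees, less where a joint would pass 70% of its speed; a pose out of reach is approached as far as the arm can. A call with a gripper value outside its range is refused whole. The fingers move at their own pace and stop on an object; FORCE is the grip in N (left out, the last holds). Time passes only in rows, so rows that do not move let the fingers close. It gives the time, the measured TCP pose, the force and the opening at its end, in the units of the state.
- bot.read_state(): the state, without advancing time (a new reading comes with each control period).
- bot.get_image(name): name is "scene" or "top" or "wrist"; returns a dict with "image" (400x640x3 uint8, red, green, blue), "range_z" (400x640 float32, m along the optical axis (not along the pixel's ray), 0 where there is no reading), "intrinsics" (3x3 intrinsics, pixels), "xyz" and "rotation" of the camera in the world. Camera axes: x right, y up, looking along -z (the intrinsics and any distortion apply to the point x, -y, -z); pixel columns grow to the right and rows downward; lengths in m; the calibration is good to about 2 mm. A picture is of the moment at which its call begins.
- bot.hand_in(): hands the job in, once; it reports no verdict.
The state is a dict: "t": time; "joint_positions": joint angles; "joint_vel": joint speeds; "joint_torque": joint torques, N m; "eef_pos": TCP position; "orientation": TCP orientation; "contact_force": force on the tool from outside, world axes, zero at the start; "moment": the same for the moment, N m; "finger_gap": opening from 0.0 (shut) to 1.0 (fully open).
Only numpy, scipy, OpenCV 4.12 (cv2) and the standard library are available. Lean on these libraries where they do the work, as an engineer would, in place of code of your own. Each camera call takes 0.05 s, during which the arm holds its last target.

TASK

The mill has been unloaded: stand each of the four grinding jars in the parking dish of the same colour as the jar's lid, flat on the dish's floor inside the rim. Keep the jars upright and set them down gently, not dropped from above, and leave the amber jar and the white mortar where they are.

Things in the scene. Friction and masses are not known exactly. Their poses are not given: they have to be found in the camera images.
- jar_red: Loose closed grinding jar, red lid, bright steel body with a red band, about 0.35 kg. Body 60 mm diameter (foot 56 mm); lid 63 mm diameter, fixed on, its upper face 58 mm above the foot; on it an upright black cylindrical grip knob, 24 mm diameter, 34 mm tall (58 to 92 mm above the foot). All four jars have one shape. Origin: centre of the underside; z up.
- jar_yellow: Loose closed grinding jar, yellow lid, dark steel body with a yellow band, about 0.35 kg. Body 60 mm diameter (foot 56 mm); lid 63 mm diameter, fixed on, its upper face 58 mm above the foot; on it an upright black cylindrical grip knob, 24 mm diameter, 34 mm tall (58 to 92 mm above the foot). All four jars have one shape. Origin: centre of the underside; z up.
- jar_blue: Loose closed grinding jar, blue lid, white ceramic body with a blue band, about 0.35 kg. Body 60 mm diameter (foot 56 mm); lid 63 mm diameter, fixed on, its upper face 58 mm above the foot; on it an upright black cylindrical grip knob, 24 mm diameter, 34 mm tall (58 to 92 mm above the foot). All four jars have one shape. Origin: centre of the underside; z up.
- jar_green: Loose closed grinding jar, green lid, pale marbled stone body with a green band, about 0.35 kg. Body 60 mm diameter (foot 56 mm); lid 63 mm diameter, fixed on, its upper face 58 mm above the foot; on it an upright black cylindrical grip knob, 24 mm diameter, 34 mm tall (58 to 92 mm above the foot). All four jars have one shape. Origin: centre of the underside; z up.
- dish_red: Shallow round parking dish, all red, fixed to the bench: 92 mm outer diameter, 16 mm high, wall 7 mm thick, inside 78 mm diameter, floor 5 mm above the bench. Origin: centre of the underside, on the bench; z up.
- dish_yellow: Shallow round parking dish, all yellow, fixed to the bench: 92 mm outer diameter, 16 mm high, wall 7 mm thick, inside 78 mm diameter, floor 5 mm above the bench. Origin: centre of the underside, on the bench; z up.
- dish_blue: Shallow round parking dish, all blue, fixed to the bench: 92 mm outer diameter, 16 mm high, wall 7 mm thick, inside 78 mm diameter, floor 5 mm above the bench. Origin: centre of the underside, on the bench; z up.
- dish_green: Shallow round parking dish, all green, fixed to the bench: 92 mm outer diameter, 16 mm high, wall 7 mm thick, inside 78 mm diameter, floor 5 mm above the bench. Origin: centre of the underside, on the bench; z up.
- reagent_jar: Bystander, loose: small amber jar with a white cap, 54 mm diameter, 85 mm high. Origin: centre of the underside; z up.
- mortar: Bystander, loose: white porcelain mortar (a small bowl), 72 mm rim diameter, 42 mm high. Origin: centre of the underside; z up.

How it is judged:
At the end, for the whole second after the job is handed in: Each jar stands in the dish of its own colour: centre within 14 mm of the dish's centre, underside less than 9 mm above the bench (the floor is at 5 mm), leaning less than 0.06 rad, at rest and released (horizontal distance between jar_red and dish_red below 0.014 m and z of jar_red in the frame of dish_red below 0.009 m and angle between each of jar_red, jar_yellow, jar_blue, jar_green's own z axis and vertical below 0.06 rad and linear speed of each of jar_red, jar_yellow, jar_blue, jar_green below 0.02 m/s and horizontal distance between jar_yellow and dish_yellow below 0.014 m and z of jar_yellow in the frame of dish_yellow below 0.009 m and horizontal distance between jar_blue and dish_blue below 0.014 m and z of jar_blue in the frame of dish_blue below 0.009 m and horizontal distance between jar_green and dish_green below 0.014 m and z of jar_green in the frame of dish_green below 0.009 m); the robot touches nothing.
It fails at once if the amber jar or the mortar is moved more than 20 mm or tipped over (distance of any of reagent_jar, mortar from where it was at the start of the episode above 0.02 m or angle between any of reagent_jar, mortar's own z axis and vertical above 0.4 rad).
It fails at once if a grinding jar is tipped more than 0.5 rad (angle between any of jar_red, jar_yellow, jar_blue, jar_green's own z axis and vertical above 0.5 rad).
It fails at once if a grinding jar is dropped from a height: it moves faster than 0.5 m/s (a fall of about 13 mm) with no finger on it ((linear speed of jar_red above 0.5 m/s and contact force between the fingers and jar_red below 0.1 N) or (linear speed of jar_yellow above 0.5 m/s and contact force between the fingers and jar_yellow below 0.1 N) or (linear speed of jar_blue above 0.5 m/s and contact force between the fingers and jar_blue below 0.1 N) or (linear speed of jar_green above 0.5 m/s and contact force between the fingers and jar_green below 0.1 N)).
It also fails if it takes over 115 s, if anything falls off the work surface, if the arm or the gripper's body presses on something with over 40 N, if the wrist force passes 120 N, or if a joint passes its speed limit or range.

## Working session

There is one attempt and no reset: what is moved stays moved. The work goes in short steps, Python scripts to look and compute and a shell command to move; the robot and the scene stay as the last step left them, time stands still between calls to the robot, and variables do not carry over. Pictures are saved under pics/ and viewed, and the job is handed in when it is done.

```bash
ls; mkdir -p pics; python3 - <<'E'
from cell import bot
import cv2
s=bot.read_state();print(s)
for n in("scene","top","wrist"):
    d=bot.get_image(n);cv2.imwrite(f"pics/{n}0.png",d["image"][:,:,::-1]);print(n,d["intrinsics"],d["xyz"],d["rotation"])
E
```

```text
pics
{'t': 0.0, 'joint_positions': array([ 1.21232187,  0.31172694,  0.01399575,  1.51309555, -0.00440117,
        1.31919728, -0.02717798]), 'joint_vel': array([ 3.29521465e-04,  1.16131312e-03,  9.71646535e-04,  8.38435710e-05,
        4.99553892e-04, -1.09468436e-03, -8.58542580e-04]), 'joint_torque': array([-5.57973055e-05, -3.79920888e+01,  1.45964320e-01, -2.30592299e+01,
        1.22535008e-02,  1.34958987e-02, -2.29326105e-06]), 'eef_pos': array([ 0.17106965, -0.52183224,  0.19030497]), 'orientation': array([[-8.38762892e-04,  3.11592178e-01, -9.50215560e-01],
       [ 2.24476819e-03, -9.50212914e-01, -3.11593292e-01],
       [-9.99997129e-01, -2.39436655e-03,  9.75511229e-05]]), 'contact_force': array([-0.17768375, -0.02812713, -0.04613184]), 'moment': array([ 0.04962555, -0.03310802, -0.01404318]), 'finger_gap': 1.00552155620669}
scene [[395.40675283   0.         319.53248466]
 [  0.         395.40675283 196.07837205]
 [  0.           0.           1.        ]] [ 1.17321782 -0.26855018  0.78381232] [[ 0.31916469 -0.68335072  0.65663208]
 [ 0.94751141  0.21629706 -0.23545215]
 [ 0.01886881  0.6973144   0.71651699]]
top [[496.43058982   0.         314.61139736]
 [  0.         496.43058982 199.99678004]
 [  0.           0.           1.        ]] [ 0.28161884 -0.01516837  1.43737893] [[-0.01946172  0.98706487 -0.15913576]
 [-0.99980424 -0.01864574  0.00661923]
 [ 0.00356641  0.15923343  0.98723452]]
wrist [[300.28262185   0.         322.29764748]
 [  0.         300.28262185 202.5198163 ]
 [  0.           0.           1.        ]] [ 0.2464663  -0.49703191  0.37320382] [[ 0.31144795  0.90221283  0.29834912]
 [-0.95026267  0.29603685  0.09676287]
 [-0.00102163 -0.31364662  0.94953923]]
```

View pics/scene0.png

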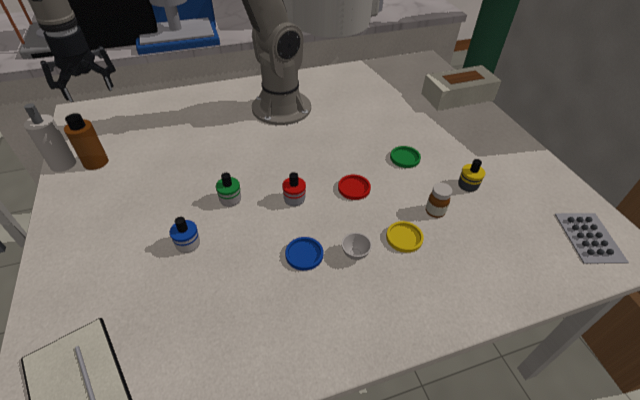

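View pics/top0.png

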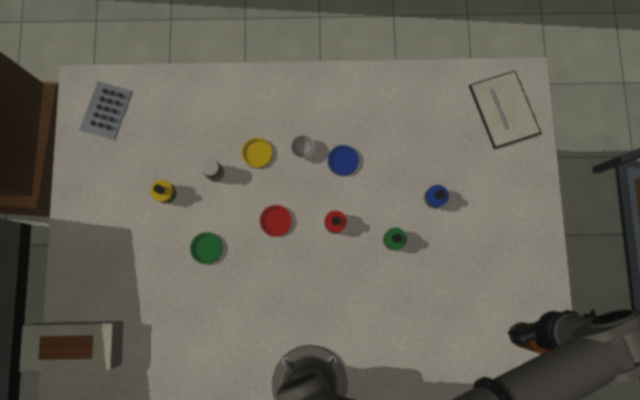

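View pics/wrist0.png

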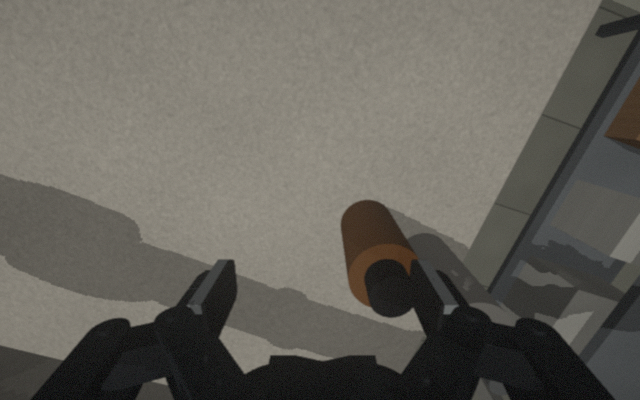

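```bash
cat > h.py <<'E'
from cell import bot
import cv2,numpy as np
def ray(d,u,v):
    K=d["intrinsics"];r=np.array([(u-K[0,2])/K[0,0],-(v-K[1,2])/K[1,1],-1.]);return np.array(d["rotation"])@r
def at(d,u,v,z):
    r=ray(d,u,v);o=np.array(d["xyz"]);return o+r*(z-o[2])/r[2]
def grab(n,f):
    d=bot.get_image(n);cv2.imwrite(f"pics/{f}.png",d["image"][:,:,::-1]);return d
def pts(d):
    K=d["intrinsics"];Z=d["range_z"];v,u=np.mgrid[:400,:640]
    P=np.stack([(u-K[0,2])/K[0,0]*Z,-(v-K[1,2])/K[1,1]*Z,-Z],-1)
    return P@np.array(d["rotation"]).T+np.array(d["xyz"])
def mask(d,c):
    h=cv2.cvtColor(d["image"],cv2.COLOR_RGB2HSV);H,S,V=[h[...,i].astype(int) for i in range(3)]
    lo,hi={"red":(-8,8),"yellow":(20,35),"green":(50,85),"blue":(100,130)}[c]
    Hh=np.where(H>165,H-180,H)
    return ((Hh>=lo)&(Hh<=hi)&(S>120)&(V>40)).astype(np.uint8)
E
python3 - <<'E'
from h import *
for n in("top","scene"):
    d=bot.get_image(n);P=pts(d)
    for c in("red","yellow","green","blue"):
        m=mask(d,c);k,l,st,ce=cv2.connectedComponentsWithStats(m)
        for i in range(1,k):
            if st[i,4]<60:continue
            q=(l==i);zz=P[q];
            if abs(zz[:,0].mean()-.5)>.35 or abs(zz[:,1].mean())>.6: continue
            zm=np.percentile(zz[:,2],80)
            pl=.016 if zm<.03 else .058
            u,v=cv2.fitEllipse(cv2.convexHull(np.argwhere(q)[:,::-1].astype(np.float32)))[0]
            # metric circle: points near upper surface
            top=zz[abs(zz[:,2]-pl)<.006]
            (cx,cy),r=cv2.minEnclosingCircle(top[:,:2].astype(np.float32)) if len(top)>5 else ((0,0),0)
            print(n,c,"dish" if pl<.03 else "jar",st[i,4],(round(u),round(v)),"z80 %.3f"%zm,at(d,u,v,pl)[:2].round(4),"circ",np.round([cx,cy,r],4),len(top))
E
```

```text
top red dish 764 (275, 220) z80 0.015 [0.4535 0.0902] circ [0.4542 0.0904 0.0449] 235
top red jar 326 (335, 221) z80 0.062 [ 0.4423 -0.0804] circ [ 0.4433 -0.0803  0.0306] 280
top yellow dish 745 (256, 152) z80 0.014 [0.6563 0.1438] circ [0.6577 0.1445 0.0457] 240
top yellow jar 347 (162, 191) z80 0.063 [0.5391 0.4065] circ [0.5401 0.4088 0.0316] 273
top green jar 214 (395, 239) z80 0.062 [ 0.3912 -0.2459] circ [ 0.3913 -0.2459  0.0292] 200
top green dish 567 (208, 248) z80 0.011 [0.3775 0.2827] circ [0.3777 0.2851 0.0408] 120
top blue dish 662 (343, 160) z80 0.013 [ 0.6281 -0.1097] circ [ 0.6287 -0.1092  0.0436] 203
top blue jar 250 (437, 196) z80 0.062 [ 0.5099 -0.3693] circ [ 0.5106 -0.3695  0.0295] 227
scene red dish 664 (354, 187) z80 0.013 [0.4636 0.0863] circ [0.4577 0.0897 0.0471] 218
scene red jar 307 (294, 187) z80 0.058 [ 0.4565 -0.084 ] circ [ 0.4468 -0.0812  0.0326] 251
scene yellow jar 330 (472, 174) z80 0.058 [0.5533 0.3963] circ [0.5425 0.4072 0.0335] 224
scene yellow dish 925 (404, 236) z80 0.014 [0.6649 0.1398] circ [0.6596 0.1424 0.0471] 297
scene green dish 493 (405, 156) z80 0.013 [0.389  0.2829] circ [0.3826 0.2878 0.0464] 165
scene green jar 240 (227, 186) z80 0.058 [ 0.3995 -0.2481] circ [ 0.396  -0.2481  0.0311] 232
scene blue jar 353 (183, 231) z80 0.058 [ 0.5182 -0.3709] circ [ 0.5156 -0.3704  0.0321] 336
scene blue dish 991 (304, 253) z80 0.014 [ 0.6376 -0.112 ] circ [ 0.6331 -0.1108  0.046 ] 317
```

```bash
python3 - <<'E'
from h import *
d=bot.get_image("wrist");P=pts(d)
for u,v in((388,290),(365,210),(390,265)):print(u,v,P[v,u].round(3),d["range_z"][v,u])
d=bot.get_image("scene");P=pts(d)
for u,v in((75,118),(88,150),(32,108),(440,187),(437,205),(357,237)):print(u,v,P[v,u].round(3))
E
```

```text
388 290 [ 0.124 -0.595  0.16 ] 0.24901183
365 210 [ 0.149 -0.582  0.041] 0.3529015
390 265 [ 0.138 -0.595  0.143] 0.26129717
75 118 [ 0.126 -0.595  0.158]
88 150 [ 0.151 -0.594  0.068]
32 108 [ 0.111 -0.682  0.197]
440 187 [0.592 0.266 0.082]
437 205 [0.618 0.252 0.045]
357 237 [0.64  0.022 0.029]
```

```bash
python3 -m handwheel '-20 0 0 0 0 0 85; -40 0 0 0 0 0 85; 0 0 0 0.106 0 0 85; 0 0 0 0.106 0 0 85; 0 0 0 0.105 0 0 85; 0 0 0 0 0 0 85' 40; python3 -m handwheel '0 -10 -20 0 0 0 85; 0 -20 -40 0 0 0 85; 0 -20 -45 0 0 0 85; 0 -20 -45 0 0 0 85; 0 -20 -45 0 0 0 85; 0 -20 -45 0 0 0 85; 0 -20 -42 0 0 0 85; 10 -12 -35 0 0 0 85; 20 -10 -25 0 0 0 85; 0 0 0 0 0 0 85'; python3 -c "
from h import *
s=bot.read_state();print(s['t'],s['eef_pos'],s['orientation'],s['joint_positions'],s['contact_force'])
d=grab('wrist','w1');P=pts(d)"
```

```text
t: 0.95
eef_pos: [0.1713, -0.5226, 0.2514]
orientation: [[-0.0, 0.0, -1.0], [-0.0, -1.0, -0.0], [-1.0, 0.0, 0.0]]
contact_force: [-0.5, -0.0, -0.0]
finger_gap: 0.999
t: 1.95
eef_pos: [0.5167, -0.3647, 0.2171]
orientation: [[-0.003, 0.011, -1.0], [0.007, -1.0, -0.011], [-1.0, -0.007, 0.003]]
contact_force: [0.4, 0.9, -1.3]
finger_gap: 0.995
1.95 [ 0.51669083 -0.36466912  0.21709031] [[-0.00276488  0.01097311 -0.99993597]
 [ 0.00743525 -0.99991193 -0.01099341]
 [-0.99996854 -0.00746517  0.00268305]] [ 0.65678701  0.48594525 -0.1081694   1.19802345  0.04586724  1.46645355
 -1.00383723] [ 0.35209577  0.94262259 -1.28891866]
```

View pics/w1.png

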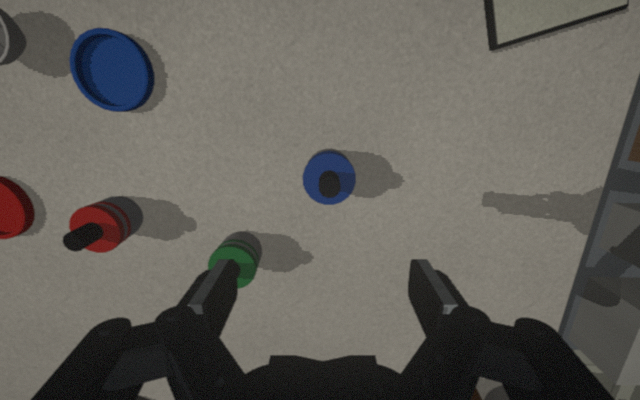

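```bash
python3 -m handwheel '0 0 0 0 0 0 85; 0 0 0 0 0 0 85';cat >> h.py <<'E'
def meas(d,cols=("red","yellow","green","blue")):
    P=pts(d)
    for c in cols:
        k,l,st,ce=cv2.connectedComponentsWithStats(mask(d,c))
        for i in range(1,k):
            if st[i,4]<200:continue
            zz=P[l==i];zz=zz[zz[:,2]>-.02]
            if len(zz)<100 or zz[:,0].mean()<.3:continue
            pl=.016 if np.percentile(zz[:,2],80)<.03 else .058
            t=zz[abs(zz[:,2]-pl)<.006]
            if len(t)<5:continue
            (cx,cy),r=cv2.minEnclosingCircle(t[:,:2].astype(np.float32))
            kn=P[(P[...,2]>.065)&(P[...,2]<.1)&(np.hypot(P[...,0]-cx,P[...,1]-cy)<.03)]
            print(c,"dish" if pl<.03 else "jar","circ",np.round([cx,cy,r],4),len(t),"knob",len(kn) and kn[kn[:,2]>.085].mean(0).round(4),len(kn) and kn[:,2].max().round(3))
E
python3 - <<'E'
from h import *
print(bot.read_state()['eef_pos'])
meas(bot.get_image("wrist"))
E
```

```text
t: 2.2
eef_pos: [0.5122, -0.3726, 0.2225]
orientation: [[0.0, -0.002, -1.0], [-0.002, -1.0, 0.002], [-1.0, 0.002, -0.001]]
contact_force: [-0.3, -0.3, 0.9]
finger_gap: 0.997
[ 0.51221529 -0.37262163  0.22248865]
red dish circ [0.4497 0.072  0.0414] 492 knob 0 0
red jar circ [ 0.4435 -0.0819  0.0316] 1385 knob [ 0.4443 -0.0832  0.091 ] 0.094
green jar circ [ 0.3973 -0.2462  0.0291] 462 knob 0 0
blue dish circ [ 0.6286 -0.1103  0.0462] 1585 knob 0 0
blue jar circ [ 0.5118 -0.3712  0.0306] 1440 knob [ 0.5123 -0.3714  0.092 ] 0.095
```

```bash
python3 -m handwheel '20 -1 0 0 0 0 85; 35 0 0 0 0 0 85; 40 0 0 0 0 0 85; 30 0 0 0 0 0 85; 20 0 0 0 0 0 85; 8 0 0 0 0 0 85; 3 0 0 0 0 0 85; 0 0 0 0 0 0 85; 0 0 0 0 0 0 85'; python3 -c "
from h import *
print(bot.read_state()['eef_pos']);grab('wrist','w2')"
```

```text
t: 3.15
eef_pos: [0.5144, -0.3707, 0.0673]
orientation: [[0.003, -0.0, -1.0], [-0.002, -1.0, 0.0], [-1.0, 0.002, -0.003]]
contact_force: [1.0, 0.3, 0.9]
finger_gap: 0.996
[ 0.5144494  -0.37065529  0.06728029]
```

View pics/w2.png

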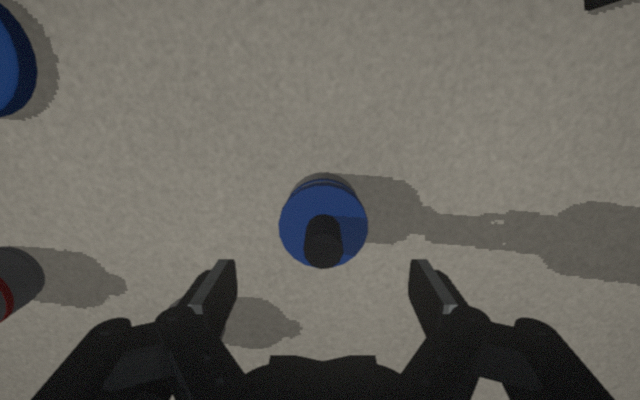

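```bash
python3 -m handwheel '0 0 0 0 0 0 40; 0 0 0 0 0 0 18; 0 0 0 0 0 0 10; 0 0 0 0 0 0 10; 0 0 0 0 0 0 10; 0 0 0 0 0 0 10; 0 0 0 0 0 0 10; 0 0 0 0 0 0 10; 0 0 0 0 0 0 10; 0 0 0 0 0 0 10' 50; python3 -c "
from h import *
print(bot.read_state());grab('wrist','w3')"
```

```text
t: 4.2
eef_pos: [0.5134, -0.3697, 0.0654]
orientation: [[0.0, -0.0, -1.0], [-0.0, -1.0, 0.0], [-1.0, 0.0, -0.0]]
contact_force: [0.2, 0.6, 0.4]
finger_gap: 0.117
{'t': 4.2, 'joint_positions': array([ 0.6643764 ,  0.57112729, -0.10279129,  1.44139581,  0.06131256,
        1.13215384, -1.01922862]), 'joint_vel': array([ 1.06471060e-03,  6.81771872e-04, -2.39743665e-07,  2.02843544e-03,
       -8.29931847e-04, -6.86127827e-05,  1.20748798e-03]), 'joint_torque': array([-8.96670572e-04, -4.77691054e+01, -1.23438366e+00, -2.15354884e+01,
        1.10065268e-02,  2.28390534e-03,  1.44002297e-05]), 'eef_pos': array([ 0.51340172, -0.36970219,  0.06540398]), 'orientation': array([[ 3.41929505e-05, -1.77749102e-04, -9.99999984e-01],
       [-2.71658523e-05, -9.99999984e-01,  1.77748173e-04],
       [-9.99999999e-01,  2.71597741e-05, -3.41977786e-05]]), 'contact_force': array([0.21109445, 0.63856304, 0.35967006]), 'moment': array([ 0.02033885, -0.03995331,  0.04568024]), 'finger_gap': 0.11720319433227941}
```

View pics/w3.png

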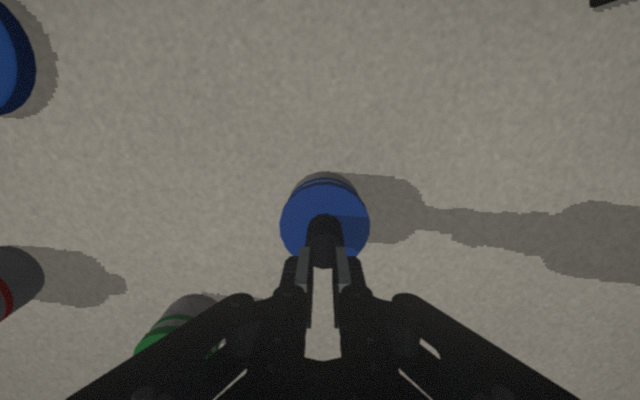

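```bash
python3 - <<'E'
from h import *
d=bot.get_image("wrist");P=pts(d);K=d["intrinsics"]
print(d["xyz"],d["rotation"])
def pr(p):
    c=np.array(d["rotation"]).T@(np.array(p)-d["xyz"]);return K[0,0]*c[0]/-c[2]+K[0,2],K[1,1]*-c[1]/-c[2]+K[1,2]
s=bot.read_state()['eef_pos'];print("tcp",pr(s),"grasp",pr(s+[0,0,.019]))
for u,v in((303,262),(343,262),(300,290),(345,290),(324,225),(324,240),(324,250),(324,262),(324,300)):print(u,v,P[v,u].round(4))
meas(d,("blue",))
for n in("scene","top"):meas(bot.get_image(n),("blue",))
g=grab("scene","s1");i=g["image"][180:280,130:290,::-1];cv2.imwrite("pics/s1c.png",cv2.resize(i,None,fx=5,fy=5,interpolation=2))
E
```

```text
[ 0.59260022 -0.36944803  0.24817826] [[-2.85465066e-04  9.49686018e-01  3.13203426e-01]
 [-9.99998991e-01 -7.06894820e-04  1.23198955e-03]
 [ 1.39140513e-03 -3.13202758e-01  9.49685262e-01]]
tcp (np.float64(322.28707574970116), np.float64(229.7209529240327)) grasp (np.float64(322.33004021291254), np.float64(242.35208637176495))
303 262 [ 0.5232 -0.3607  0.1253]
343 262 [ 0.5232 -0.3791  0.1253]
300 290 [ 0.5238 -0.3609  0.148 ]
345 290 [ 0.5247 -0.3783  0.1494]
324 225 [ 0.523  -0.3707  0.0805]
324 240 [ 0.5188 -0.3706  0.0924]
324 250 [ 0.5125 -0.3706  0.0926]
324 262 [ 0.5048 -0.3706  0.0927]
324 300 [ 0.4113 -0.3714  0.0008]
blue dish circ [ 0.6183 -0.138   0.0339] 1265 knob 0 0
blue jar circ [ 0.512  -0.371   0.0309] 3826 knob [ 0.5146 -0.3706  0.0916] 0.094
blue jar circ [ 0.5149 -0.3705  0.0315] 340 knob [ 0.5172 -0.3718  0.0906] 0.094
blue dish circ [ 0.6333 -0.1104  0.0468] 308 knob 0 0
blue dish circ [ 0.6281 -0.1102  0.044 ] 181 knob 0 0
```

View pics/s1c.png

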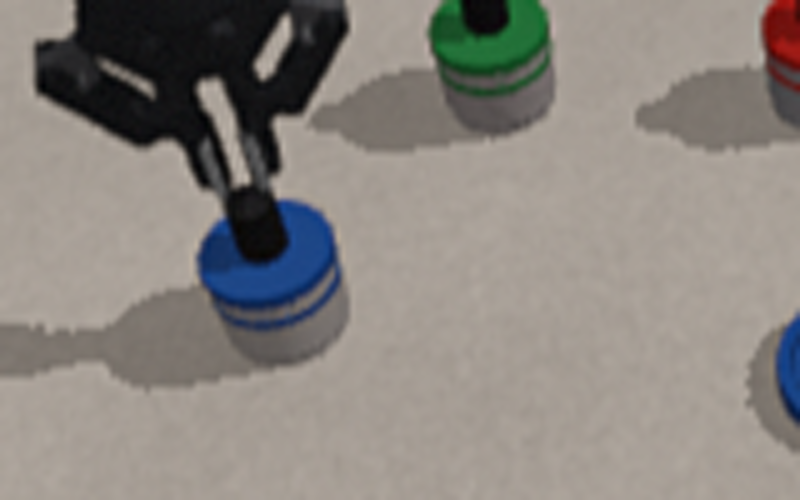

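```bash
python3 - <<'E'
from h import *
d=bot.get_image("wrist");P=pts(d)
for v in range(236,300,4):print(v,[tuple((1000*P[v,u]).round().astype(int)) for u in (292,298,304,310,338,344,350)])
i=d["image"][200:330,230:420,::-1];cv2.imwrite("pics/w3c.png",cv2.resize(cv2.convertScaleAbs(i,alpha=2),None,fx=4,fy=4,interpolation=2))
d=bot.get_image("scene");P=pts(d)
q=(np.hypot(P[...,0]-.513,P[...,1]+.37)<.07)&(P[...,2]>.095);print(np.sort(P[q][:,2])[:30].round(3)); 
for v in range(205,222,2):print(v,[tuple((1000*P[v,u]).round().astype(int)) for u in (170,173,178,181,184)])
E
```

```text
236 [(np.int64(505), np.int64(-349), np.int64(58)), (np.int64(506), np.int64(-353), np.int64(58)), (np.int64(506), np.int64(-357), np.int64(59)), (np.int64(519), np.int64(-362), np.int64(88)), (np.int64(521), np.int64(-379), np.int64(92)), (np.int64(506), np.int64(-385), np.int64(59)), (np.int64(505), np.int64(-389), np.int64(58))]
240 [(np.int64(502), np.int64(-349), np.int64(58)), (np.int64(503), np.int64(-353), np.int64(58)), (np.int64(502), np.int64(-357), np.int64(58)), (np.int64(519), np.int64(-363), np.int64(93)), (np.int64(518), np.int64(-379), np.int64(92)), (np.int64(503), np.int64(-385), np.int64(60)), (np.int64(503), np.int64(-389), np.int64(58))]
244 [(np.int64(500), np.int64(-349), np.int64(59)), (np.int64(499), np.int64(-353), np.int64(58)), (np.int64(500), np.int64(-357), np.int64(58)), (np.int64(516), np.int64(-363), np.int64(92)), (np.int64(516), np.int64(-379), np.int64(93)), (np.int64(516), np.int64(-382), np.int64(91)), (np.int64(500), np.int64(-389), np.int64(59))]
248 [(np.int64(496), np.int64(-348), np.int64(58)), (np.int64(496), np.int64(-353), np.int64(58)),
[... 5999 characters left out ...]
p.int64(-387), np.int64(112)), (np.int64(525), np.int64(-380), np.int64(117)), (np.int64(504), np.int64(-373), np.int64(91)), (np.int64(524), np.int64(-364), np.int64(110)), (np.int64(418), np.int64(-373), np.int64(-2))]
219 [(np.int64(415), np.int64(-408), np.int64(-1)), (np.int64(525), np.int64(-382), np.int64(110)), (np.int64(509), np.int64(-374), np.int64(90)), (np.int64(512), np.int64(-367), np.int64(91)), (np.int64(514), np.int64(-361), np.int64(91))]
221 [(np.int64(423), np.int64(-408), np.int64(0)), (np.int64(422), np.int64(-401), np.int64(-4)), (np.int64(517), np.int64(-374), np.int64(92)), (np.int64(520), np.int64(-368), np.int64(93)), (np.int64(519), np.int64(-362), np.int64(90))]
```

View pics/w3c.png

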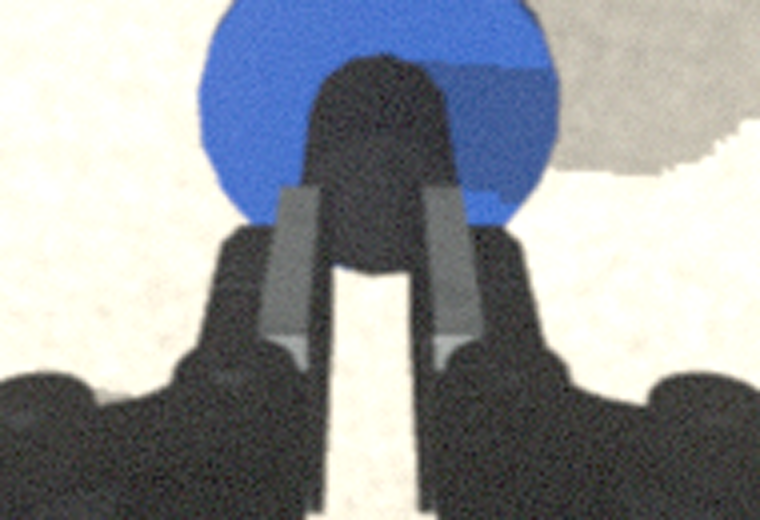

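```bash
python3 -m handwheel '0 0 0 0 0 0 85; 0 0 0 0 0 0 85; 0 0 0 0 0 0 85; 0 0 0 0 0 0 85; 0 0 0 0 0 0 85; 0 0 0 0 0 0 85; 15 0 0 0 0 0 85; 15 0 0 0 0 0 85; 8 0 0 0 0 0 85; 0 0 0 0 0 0 85; 0 0 0 0 0 0 85'; python3 -m handwheel '0 0 0 0 0 0 40; 0 0 0 0 0 0 18; 0 0 0 0 0 0 10; 0 0 0 0 0 0 10; 0 0 0 0 0 0 10; 0 0 0 0 0 0 10; 0 0 0 0 0 0 10; 0 0 0 0 0 0 10; 0 0 0 0 0 0 10' 50; python3 -c "
from h import *
d=grab('wrist','w4');P=pts(d);meas(d,('blue',))
q=(abs(P[...,0]-.5235)<.002)&(abs(P[...,1]+.371)<.03)&(P[...,2]>.06);print(np.sort(P[q][:,2])[:300:20].round(3))"
```

```text
t: 5.65
eef_pos: [0.5134, -0.3696, 0.0272]
orientation: [[-0.0, -0.0, -1.0], [0.0, -1.0, 0.0], [-1.0, -0.0, 0.0]]
contact_force: [0.1, 0.1, -0.8]
finger_gap: 0.998
t: 6.55
eef_pos: [0.5136, -0.3702, 0.0278]
orientation: [[0.001, -0.0, -1.0], [-0.001, -1.0, 0.0], [-1.0, 0.001, -0.001]]
contact_force: [-0.6, -1.2, 3.4]
finger_gap: 0.258
blue jar circ [ 0.5129 -0.3701  0.0306] 3899 knob [ 0.516  -0.37    0.0922] 0.1
[0.06  0.061 0.063 0.064 0.065 0.066 0.067 0.068 0.069 0.07  0.071 0.072
 0.072 0.073 0.073]
```

View pics/w4.png

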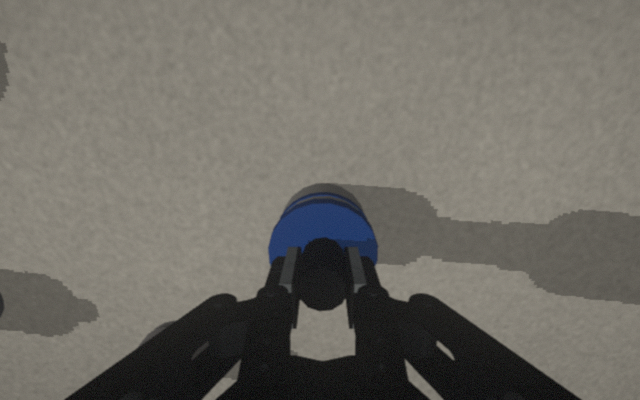

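```bash
python3 -m handwheel '-5 0 0 0 0 0 10; -15 0 0 0 0 0 10; -20 0 0 0 0 0 10; -15 0 0 0 0 0 10; -5 0 0 0 0 0 10; 0 0 0 0 0 0 10'; python3 -m handwheel '0 -10 -5 0 0 0 10; 0 -25 -11 0 0 0 10; 0 -33 -15 0 0 0 10; 0 -33 -15 0 0 0 10; 0 -33 -15 0 0 0 10; 0 -33 -15 0 0 0 10; 0 -33 -15 0 0 0 10; 0 -30 -13 0 0 0 10; 0 -20 -9 0 0 0 10; 0 -10 -5 0 0 0 10; 0 0 0 0 0 0 10; 0 0 0 0 0 0 10'; python3 -c "
from h import *
print(bot.read_state()['eef_pos'])
for n in ('wrist','scene','top'):
  d=grab(n,n+'5');meas(d,('blue',))"
```

```text
t: 7.2
eef_pos: [0.5139, -0.3697, 0.0884]
orientation: [[0.001, 0.0, -1.0], [-0.001, -1.0, -0.0], [-1.0, 0.001, -0.001]]
contact_force: [-0.4, 0.8, -3.7]
finger_gap: 0.257
t: 8.4
eef_pos: [0.6304, -0.1114, 0.0867]
orientation: [[-0.002, -0.001, -1.0], [-0.002, -1.0, 0.001], [-1.0, 0.002, 0.002]]
contact_force: [0.0, -1.3, -2.8]
finger_gap: 0.264
[ 0.63044985 -0.11144221  0.08669416]
blue dish circ [ 0.6341 -0.1095  0.0465] 228 knob [ 0.6572 -0.112   0.0935] 0.1
```

View pics/scene5.png

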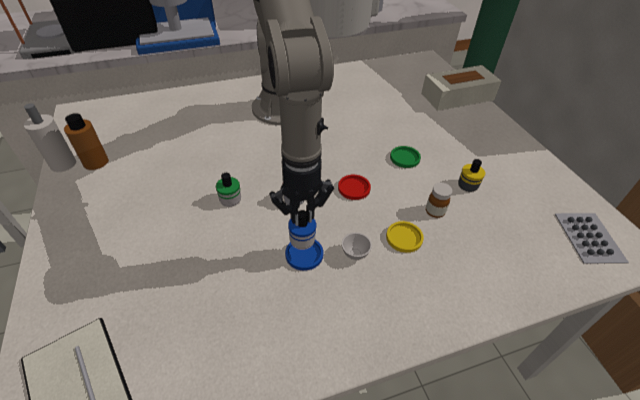

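View pics/wrist5.png

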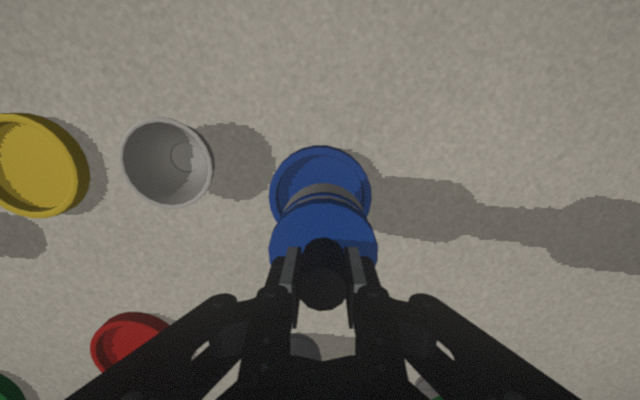

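```bash
python3 -m handwheel '10 -1 -1 0 0 0 10; 18 0 0 0 0 0 10; 14 0 0 0 0 0 10; 6 0 0 0 0 0 10; 3 0 0 0 0 0 10; 1 0 0 0 0 0 10; 1 0 0 0 0 0 10; 0 0 0 0 0 0 10; 0 0 0 0 0 0 10'; python3 -c "
from h import *
d=grab('wrist','w6');meas(d,('blue',))
d=grab('scene','s6');i=d['image'][190:280,250:370,::-1];cv2.imwrite('pics/s6c.png',cv2.resize(i,None,fx=5,fy=5,interpolation=2))"
```

```text
t: 9.45
eef_pos: [0.6329, -0.1087, 0.035]
orientation: [[0.001, -0.0, -1.0], [-0.0, -1.0, 0.0], [-1.0, 0.0, -0.001]]
contact_force: [0.5, 0.3, -2.9]
finger_gap: 0.261
blue jar circ [ 0.6407 -0.1078  0.0293] 253 knob [ 0.6363 -0.1086  0.0957] 0.1
```

View pics/s6c.png

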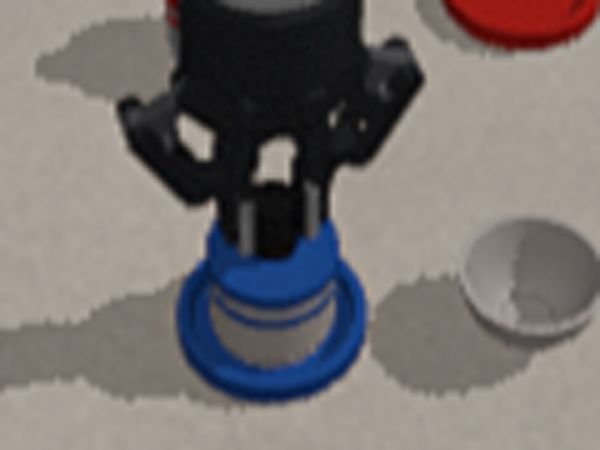

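View pics/w6.png

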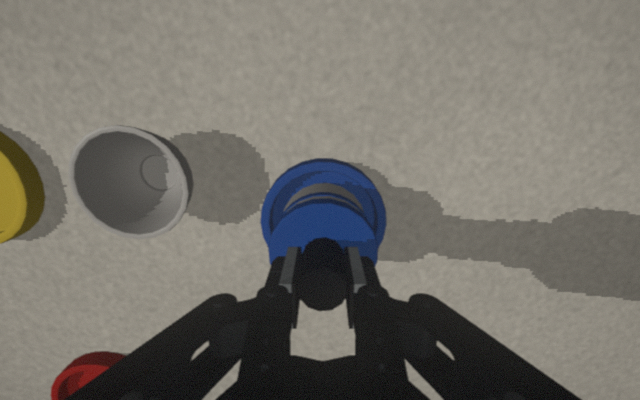

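```bash
python3 -m handwheel '1 0 0 0 0 0 10; 1 0 0 0 0 0 10; 0.5 0 0 0 0 0 10; 0 0 0 0 0 0 10; 0 0 0 0 0 0 10'; python3 -m handwheel '0 0 0 0 0 0 30; 0 0 0 0 0 0 45; 0 0 0 0 0 0 85; 0 0 0 0 0 0 85; 0 0 0 0 0 0 85; 0 0 0 0 0 0 85; 0 0 0 0 0 0 85; 0 0 0 0 0 0 85'; python3 -m handwheel '-10 0 0 0 0 0 85; -30 0 0 0 0 0 85; -40 0 0 0 0 0 85; -30 0 0 0 0 0 85; -10 0 0 0 0 0 85; 0 0 0 0 0 0 85; 0 0 0 0 0 0 85'; python3 -c "
from h import *
for n in ('wrist','scene','top'):
  d=grab(n,n+'7');print(n);meas(d)"
```

```text
t: 10.05
eef_pos: [0.6329, -0.1088, 0.0328]
orientation: [[0.001, -0.0, -1.0], [-0.0, -1.0, 0.0], [-1.0, 0.0, -0.001]]
contact_force: [-1.9, -0.3, 4.0]
finger_gap: 0.259
t: 10.85
eef_pos: [0.6325, -0.1087, 0.0319]
orientation: [[0.0, -0.0, -1.0], [0.0, -1.0, 0.0], [-1.0, -0.0, -0.0]]
contact_force: [-0.4, -0.1, 0.6]
finger_gap: 0.994
t: 11.55
eef_pos: [0.6315, -0.1086, 0.1507]
orientation: [[-0.002, -0.0, -1.0], [0.0, -1.0, 0.0], [-1.0, -0.0, 0.002]]
contact_force: [-1.3, 0.9, -1.1]
finger_gap: 0.993
wrist
red dish circ [0.4661 0.0978 0.0434] 576 knob 0 0
red jar circ [ 0.445  -0.0803  0.031 ] 1263 knob [nan nan nan] 0.079
yellow dish circ [0.6574 0.1443 0.0465] 2108 knob 0 0
green dish circ [0.3796 0.2874 0.0457] 514 knob 0 0
blue jar circ [ 0.6307 -0.1097  0.0315] 2098 knob [ 0.6323 -0.1098  0.0963] 0.099
scene
red dish circ [0.4572 0.089  0.0478] 220 knob 0 0
red jar circ [ 0.4501 -0.0811  0.0308] 184 knob [ 0.4475 -0.0929  0.0919] 0.092
yellow jar circ [0.5436 0.4065 0.0325] 221 knob [0.5447 0.4059 0.0902] 0.094
yellow dish circ [0.6596 0.1422 0.0475] 300 knob 0 0
green dish circ [0.3844 0.2879 0.0475] 164 knob 0 0
green jar circ [ 0.3968 -0.2478  0.0316] 234 knob [ 0.3971 -0.2479  0.09  ] 0.095
blue jar circ [ 0.6346 -0.1106  0.0317] 328 knob [ 0.6361 -0.112   0.0944] 0.099
top
red dish circ [0.4542 0.0903 0.045 ] 243 knob 0 0
yellow dish circ [0.658  0.1446 0.0456] 248 knob 0 0
yellow jar circ [0.5416 0.4075 0.0316] 271 knob [0.5411 0.4081 0.0927] 0.097
green jar circ [ 0.3918 -0.2447  0.0292] 234 knob [ 0.3931 -0.2459  0.0925] 0.099
green dish circ [0.3788 0.286  0.0412] 121 knob 0 0h.py:31: RuntimeWarning: Mean of empty slice.
  print(c,"dish" if pl<.03 else "jar","circ",np.round([cx,cy,r],4),len(t),"knob",len(kn) and kn[kn[:,2]>.085].mean(0).round(4),len(kn) and kn[:,2].max().round(3))
  ret = um.true_divide(
```

View pics/wrist7.png

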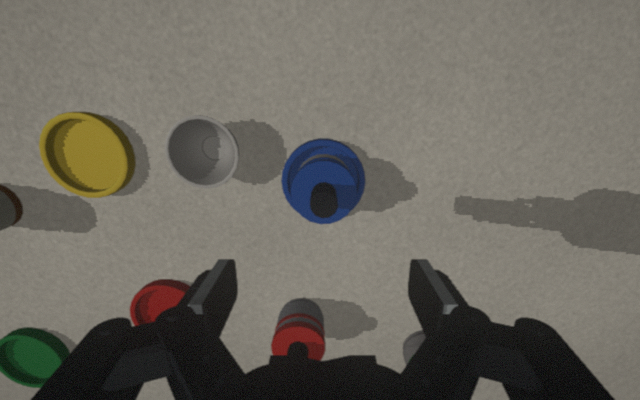

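```bash
python3 -m handwheel '0 -3 20 0 0 0 85; 0 -5 37 0 0 0 85; 0 -6 40 0 0 0 85; 0 -6 40 0 0 0 85; 0 -5 32 0 0 0 85; 0 -3 18 0 0 0 85; 0 0 0 0 0 0 85; 0 0 0 0 0 0 85; 0 0 0 0 0 0 85'; python3 -c "
from h import *
d=grab('wrist','w8');print(bot.read_state()['eef_pos']);meas(d)" 2>/dev/null
```

```text
t: 12.6
eef_pos: [0.4464, -0.0808, 0.1516]
orientation: [[0.0, -0.0, -1.0], [0.0, -1.0, 0.0], [-1.0, -0.0, -0.0]]
contact_force: [-0.3, -0.1, -0.8]
finger_gap: 0.996
[ 0.44641149 -0.0807785   0.15161814]
red dish circ [0.454  0.0905 0.0463] 1799 knob 0 0
red jar circ [ 0.4433 -0.0805  0.0312] 2366 knob [ 0.444  -0.0805  0.0919] 0.094
yellow dish circ [0.6164 0.1424 0.0206] 255 knob 0 0
green dish circ [0.3787 0.2861 0.045 ] 674 knob 0 0
green jar circ [ 0.3828 -0.2371  0.0265] 666 knob [ 0.3933 -0.245   0.0916] 0.094
blue dish circ [ 0.6148 -0.109   0.042 ] 935 knob [nan nan nan] 0.065
```

View pics/w8.png

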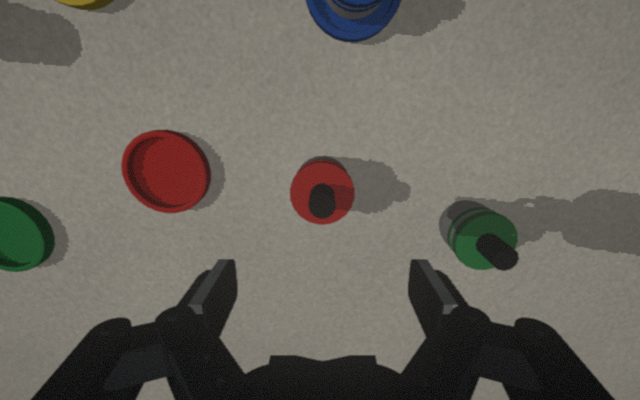

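```bash
python3 -m handwheel '15 0 2 0 0 0 85; 30 0 0 0 0 0 85; 35 0 0 0 0 0 85; 25 0 0 0 0 0 85; 12 0 0 0 0 0 85; 6 0 0 0 0 0 85; 0 0 0 0 0 0 85; 0 0 0 0 0 0 85'; python3 -m handwheel '0 0 0 0 0 0 40; 0 0 0 0 0 0 18; 0 0 0 0 0 0 10; 0 0 0 0 0 0 10; 0 0 0 0 0 0 10; 0 0 0 0 0 0 10; 0 0 0 0 0 0 10; 0 0 0 0 0 0 10; 0 0 0 0 0 0 10' 50;python3 -m handwheel '-5 0 0 0 0 0 10; -15 0 0 0 0 0 10; -20 0 0 0 0 0 10; -15 0 0 0 0 0 10; -5 0 0 0 0 0 10; 0 0 0 0 0 0 10; 0 0 0 0 0 0 10'
```

```text
t: 13.45
eef_pos: [0.4449, -0.0808, 0.0299]
orientation: [[0.002, -0.0, -1.0], [-0.0, -1.0, 0.0], [-1.0, 0.0, -0.002]]
contact_force: [1.0, -0.3, 0.3]
finger_gap: 0.997
t: 14.35
eef_pos: [0.4437, -0.0805, 0.0293]
orientation: [[0.0, -0.0, -1.0], [0.0, -1.0, 0.0], [-1.0, -0.0, -0.0]]
contact_force: [-1.5, 0.8, 5.4]
finger_gap: 0.261
t: 15.05
eef_pos: [0.4423, -0.0806, 0.0878]
orientation: [[-0.002, -0.0, -1.0], [0.0, -1.0, 0.0], [-1.0, -0.0, 0.002]]
contact_force: [0.9, -0.2, -4.0]
finger_gap: 0.258
```

```bash
python3 -m handwheel '0 -10 -1 0 0 0 10; 0 -25 -2 0 0 0 10; 0 -34 -2 0 0 0 10; 0 -34 -2 0 0 0 10; 0 -34 -2 0 0 0 10; 0 -22 -2 0 0 0 10; 0 -12 0 0 0 0 10; 0 0 0 0 0 0 10; 0 0 0 0 0 0 10'; python3 -m handwheel '10 0 0 0 0 0 10; 18 0 0 0 0 0 10; 14 0 0 0 0 0 10; 6 0 0 0 0 0 10; 3 0 0 0 0 0 10; 1 0 0 0 0 0 10; 0 0 0 0 0 0 10; 0 0 0 0 0 0 10; 0 0 0 0 0 0 10'; python3 -c "
from h import *
d=grab('wrist','w9')
d=grab('scene','s9');i=d['image'][130:220,300:420,::-1];cv2.imwrite('pics/s9c.png',cv2.resize(i,None,fx=5,fy=5,interpolation=2))"
```

```text
t: 15.95
eef_pos: [0.454, 0.089, 0.0884]
orientation: [[-0.001, -0.001, -1.0], [-0.002, -1.0, 0.001], [-1.0, 0.002, 0.001]]
contact_force: [0.5, -1.2, -3.3]
finger_gap: 0.265
t: 16.85
eef_pos: [0.455, 0.0905, 0.0374]
orientation: [[0.001, -0.0, -1.0], [0.0, -1.0, 0.0], [-1.0, -0.0, -0.001]]
contact_force: [-0.0, -0.7, -4.2]
finger_gap: 0.263
```

View pics/s9c.png

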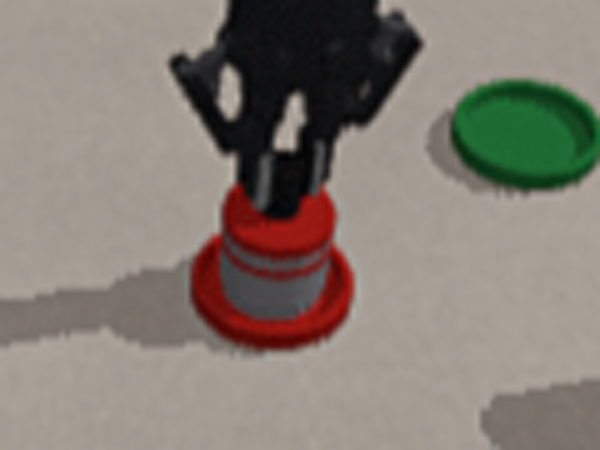

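View pics/w9.png

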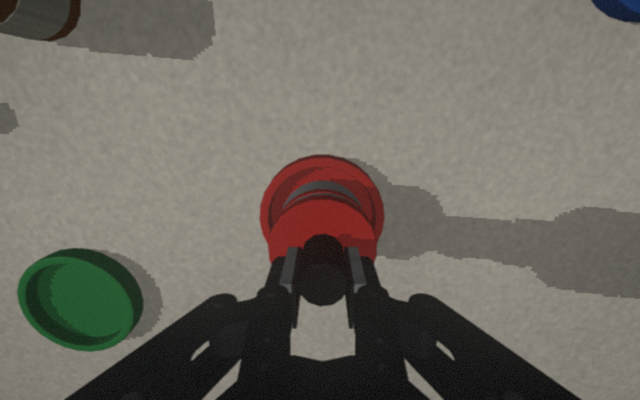

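Red jar is centred in its dish (about 322,215 in the wrist view), some 3 mm above the floor. Lower until contact.

```bash
python3 -m handwheel '1 0 0 0 0 0 10; 1 0 0 0 0 0 10; 1 0 0 0 0 0 10; 0.5 0 0 0 0 0 10; 0 0 0 0 0 0 10; 0 0 0 0 0 0 10'
```

```text
t: 17.55
eef_pos: [0.4547, 0.0905, 0.0343]
orientation: [[0.001, 0.0, -1.0], [-0.0, -1.0, -0.0], [-1.0, 0.0, -0.001]]
contact_force: [-2.4, -0.3, 5.3]
finger_gap: 0.263
```

```bash
python3 -m handwheel '0 0 0 0 0 0 30; 0 0 0 0 0 0 45; 0 0 0 0 0 0 85; 0 0 0 0 0 0 85; 0 0 0 0 0 0 85; 0 0 0 0 0 0 85; 0 0 0 0 0 0 85; 0 0 0 0 0 0 85'; python3 -m handwheel '-10 0 0 0 0 0 85; -30 0 0 0 0 0 85; -40 0 0 0 0 0 85; -30 0 0 0 0 0 85; -8 0 0 0 0 0 85; 0 0 0 0 0 0 85; 0 0 0 0 0 0 85'; python3 -m handwheel '0 20 4 0 0 0 85; 0 36 6 0 0 0 85; 0 40 7 0 0 0 85; 0 40 7 0 0 0 85; 0 40 7 0 0 0 85; 0 40 7 0 0 0 85; 0 40 7 0 0 0 85; 0 40 7 0 0 0 85; 0 25 5 0 0 0 85; 0 15 3 0 0 0 85; 0 0 0 0 0 0 85; 0 0 0 0 0 0 85';python3 -m handwheel '0 0 0 0 0 0 85'; python3 -c "
from h import *
d=grab('wrist','w10');print(bot.read_state()['eef_pos']);meas(d);print('top');meas(grab('top','t10'))" 2>/dev/null
```

```text
t: 18.35
eef_pos: [0.4544, 0.0903, 0.0334]
orientation: [[-0.0, -0.0, -1.0], [-0.0, -1.0, 0.0], [-1.0, 0.0, 0.0]]
contact_force: [-0.3, 0.5, 0.2]
finger_gap: 0.998
t: 19.05
eef_pos: [0.4535, 0.09, 0.1505]
orientation: [[-0.002, -0.0, -1.0], [-0.0, -1.0, 0.0], [-1.0, 0.0, 0.002]]
contact_force: [0.5, 0.5, -1.0]
finger_gap: 0.995
t: 20.25
eef_pos: [0.3936, -0.2444, 0.15]
orientation: [[-0.003, -0.0, -1.0], [0.002, -1.0, 0.0], [-1.0, -0.002, 0.003]]
contact_force: [-0.7, 0.3, 0.1]
finger_gap: 0.999
t: 20.35
eef_pos: [0.3945, -0.2437, 0.1506]
orientation: [[-0.001, 0.003, -1.0], [0.002, -1.0, -0.003], [-1.0, -0.002, 0.001]]
contact_force: [-0.2, 0.4, 1.1]
finger_gap: 0.992
[ 0.39468062 -0.24380642  0.1508867 ]
red dish circ [0.4533 0.0858 0.0451] 1196 knob 0 0
green jar circ [ 0.3925 -0.2465  0.0302] 1065 knob [ 0.3929 -0.2471  0.0919] 0.094
top
red jar circ [0.4558 0.0909 0.0317] 170 knob [0.455  0.0905 0.096 ] 0.1
yellow dish circ [0.6574 0.1447 0.0455] 264 knob 0 0
yellow jar circ [0.5414 0.4089 0.0317] 267 knob [0.5408 0.4083 0.0917] 0.099
green dish circ [0.378  0.2847 0.0406] 105 knob 0 0
blue jar circ [ 0.6326 -0.1094  0.0317] 166 knob [ 0.6312 -0.1095  0.0962] 0.1
```

View pics/w10.png

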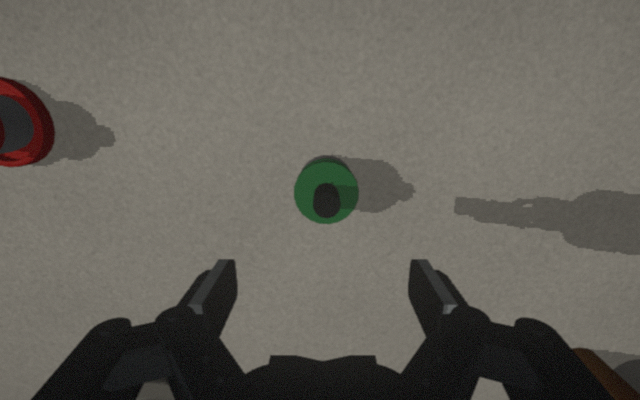

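```bash
python3 -m handwheel '15 2.5 1.5 0 0 0 85; 30 0 0 0 0 0 85; 35 0 0 0 0 0 85; 25 0 0 0 0 0 85; 12 0 0 0 0 0 85; 5 0 0 0 0 0 85; 0 0 0 0 0 0 85; 0 0 0 0 0 0 85'; python3 -m handwheel '0 0 0 0 0 0 40; 0 0 0 0 0 0 18; 0 0 0 0 0 0 10; 0 0 0 0 0 0 10; 0 0 0 0 0 0 10; 0 0 0 0 0 0 10; 0 0 0 0 0 0 10; 0 0 0 0 0 0 10; 0 0 0 0 0 0 10' 50;python3 -m handwheel '-5 0 0 0 0 0 10; -20 0 0 0 0 0 10; -30 0 0 0 0 0 10; -30 0 0 0 0 0 10; -25 0 0 0 0 0 10; -10 0 0 0 0 0 10; 0 0 0 0 0 0 10; 0 0 0 0 0 0 10'
```

```text
t: 21.25
eef_pos: [0.3942, -0.2487, 0.0306]
orientation: [[0.002, 0.0, -1.0], [-0.001, -1.0, -0.0], [-1.0, 0.001, -0.002]]
contact_force: [0.2, -1.1, -0.1]
finger_gap: 0.993
t: 22.15
eef_pos: [0.3932, -0.2479, 0.0297]
orientation: [[0.0, 0.0, -1.0], [0.0, -1.0, -0.0], [-1.0, -0.0, -0.0]]
contact_force: [-0.5, 2.3, 6.1]
finger_gap: 0.262
t: 22.95
eef_pos: [0.3917, -0.2477, 0.1479]
orientation: [[-0.003, -0.0, -1.0], [0.001, -1.0, 0.0], [-1.0, -0.001, 0.003]]
contact_force: [-0.1, 0.5, -2.7]
finger_gap: 0.263
```

```bash
python3 -m handwheel '0 -10 0 0 0 0 10; 0 -25 1 0 0 0 10; 0 -35 1 0 0 0 10; 0 -40 1 0 0 0 10; 0 -40 1 0 0 0 10; 0 -40 1 0 0 0 10; 0 -40 1 0 0 0 10; 0 -40 1 0 0 0 10; 0 -40 1 0 0 0 10; 0 -40 1 0 0 0 10; 0 -40 1 0 0 0 10; 0 -40 1 0 0 0 10'; python3 -m handwheel '0 -40 1 0 0 0 10; 0 -30 1 0 0 0 10; 0 -20 0 0 0 0 10; 0 -10 0 0 0 0 10; 0 -4 0 0 0 0 10; 0 0 0 0 0 0 10; 0 0 0 0 0 0 10; 0 0 0 0 0 0 10'; python3 -c "
from h import *
d=grab('wrist','w11');print(bot.read_state()['eef_pos']);meas(d)" 2>/dev/null
```

```text
t: 24.15
eef_pos: [0.38, 0.1834, 0.1482]
orientation: [[-0.002, 0.001, -1.0], [-0.001, -1.0, -0.001], [-1.0, 0.001, 0.002]]
contact_force: [1.0, 0.2, -2.7]
finger_gap: 0.259
t: 24.95
eef_pos: [0.3804, 0.2843, 0.1493]
orientation: [[0.0, -0.002, -1.0], [-0.001, -1.0, 0.002], [-1.0, 0.001, -0.0]]
contact_force: [-0.1, 0.1, -3.4]
finger_gap: 0.259
[0.38033648 0.28458047 0.14934009]
red jar circ [0.4536 0.0915 0.0317] 2534 knob [0.4541 0.094  0.0954] 0.099
yellow jar circ [0.5367 0.4081 0.0309] 2316 knob [0.5283 0.4078 0.0875] 0.091
green dish circ [0.379  0.2899 0.0442] 567 knob 0 0
```

View pics/w11.png

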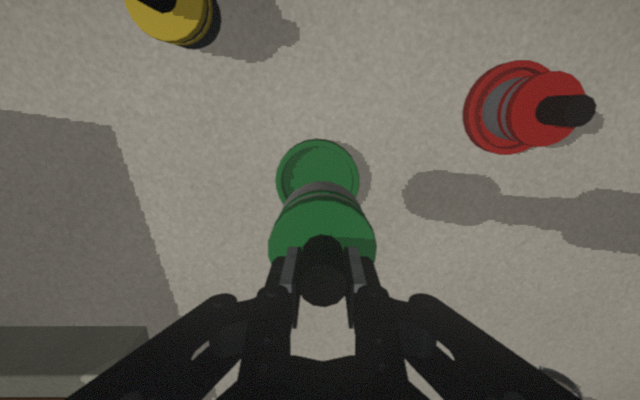

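```bash
python3 -m handwheel '10 -3 0 0 0 0 10; 20 0 0 0 0 0 10; 25 0 0 0 0 0 10; 25 0 0 0 0 0 10; 18 0 0 0 0 0 10; 9 0 0 0 0 0 10; 4 0 0 0 0 0 10; 0 0 0 0 0 0 10; 0 0 0 0 0 0 10'; python3 -c "
from h import *
d=grab('wrist','w12')
print([ (at(d,u,v,.016)[:2]).round(4) for u,v in ((322,155),)], d['xyz'])
m=mask(d,'green');P=pts(d);t=P[(m>0)&(abs(P[...,2]-.016)<.003)];print(t.min(0),t.max(0))
d=grab('scene','s12');i=d['image'][100:200,340:480,::-1];cv2.imwrite('pics/s12c.png',cv2.resize(i,None,fx=5,fy=5,interpolation=2))"
```

```text
t: 25.9
eef_pos: [0.3807, 0.2895, 0.0392]
orientation: [[0.002, -0.0, -1.0], [0.001, -1.0, 0.0], [-1.0, -0.001, -0.002]]
contact_force: [0.1, 0.3, -2.6]
finger_gap: 0.259
[array([0.4264, 0.2897])] [0.4596457  0.28952213 0.22213533]
[0.36234926 0.2458457  0.01379773] [0.42366264 0.33472778 0.01816592]
```

View pics/s12c.png

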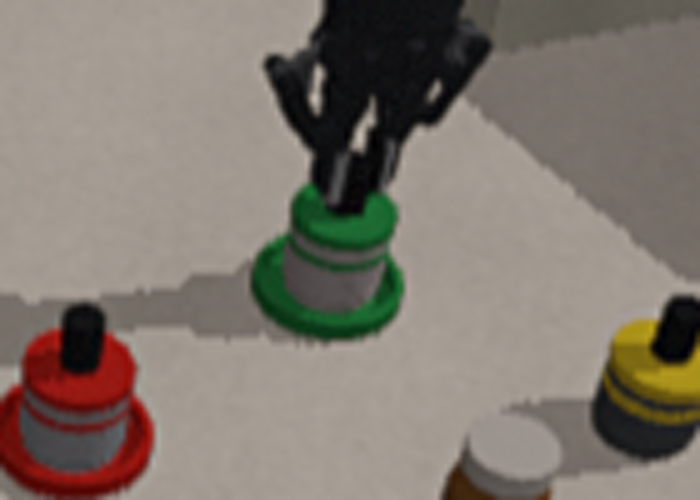

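View pics/w12.png

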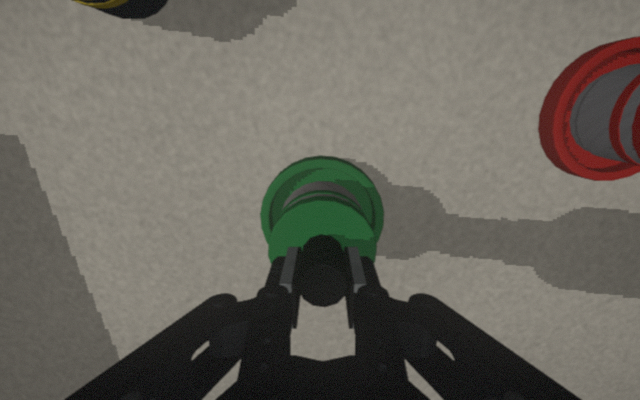

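```bash
python3 -m handwheel '1 0 1 0 0 0 10; 1 0 0 0 0 0 10; 1 0 0 0 0 0 10; 1 0 0 0 0 0 10; 0.5 0 0 0 0 0 10; 0 0 0 0 0 0 10; 0 0 0 0 0 0 10'
```

```text
t: 26.7
eef_pos: [0.3793, 0.2892, 0.0347]
orientation: [[0.001, -0.0, -1.0], [0.0, -1.0, 0.0], [-1.0, -0.0, -0.001]]
contact_force: [-1.4, -0.7, 6.9]
finger_gap: 0.262
```

```bash
python3 -m handwheel '0 0 0 0 0 0 30; 0 0 0 0 0 0 45; 0 0 0 0 0 0 85; 0 0 0 0 0 0 85; 0 0 0 0 0 0 85; 0 0 0 0 0 0 85; 0 0 0 0 0 0 85; 0 0 0 0 0 0 85'; python3 -m handwheel '-10 0 0 0 0 0 85; -30 0 0 0 0 0 85; -40 0 0 0 0 0 85; -30 0 0 0 0 0 85; -8 0 0 0 0 0 85; 0 0 0 0 0 0 85; 0 0 0 0 0 0 85'; python3 -m handwheel '0 -10 -14 0 0 0 85; 0 -20 -27 0 0 0 85; 0 -25 -34 0 0 0 85; 0 -25 -34 0 0 0 85; 0 -20 -27 0 0 0 85; 0 -13 -18 0 0 0 85; 0 -5 -7 0 0 0 85; 0 0 0 0 0 0 85; 0 0 0 0 0 0 85; 0 0 0 0 0 0 85'; python3 -c "
from h import *
d=grab('wrist','w13');print(bot.read_state()['eef_pos']);meas(d)
print('top');meas(grab('top','t13'))" 2>/dev/null
```

```text
t: 27.5
eef_pos: [0.379, 0.2888, 0.0339]
orientation: [[-0.0, -0.0, -1.0], [-0.0, -1.0, 0.0], [-1.0, 0.0, 0.0]]
contact_force: [-0.3, -0.2, 0.5]
finger_gap: 0.997
t: 28.2
eef_pos: [0.3783, 0.2881, 0.151]
orientation: [[-0.001, -0.0, -1.0], [-0.001, -1.0, 0.0], [-1.0, 0.001, 0.001]]
contact_force: [0.5, 0.2, 0.2]
finger_gap: 0.997
t: 29.2
eef_pos: [0.539, 0.4062, 0.1512]
orientation: [[-0.001, 0.0, -1.0], [-0.001, -1.0, -0.0], [-1.0, 0.001, 0.001]]
contact_force: [-0.5, -0.7, 1.2]
finger_gap: 0.996
[0.53921324 0.40623914 0.15163062]
red dish circ [0.4546 0.0926 0.0456] 1180 knob [0.4519 0.1019 0.0859] 0.087
red jar circ [0.4545 0.0926 0.0312] 1320 knob [0.4519 0.1019 0.0859] 0.087
yellow dish circ [0.6563 0.1451 0.0467] 2870 knob 0 0
yellow jar circ [0.5402 0.4091 0.0313] 2427 knob [0.5409 0.4089 0.0919] 0.095
green jar circ [0.3779 0.3043 0.0267] 445 knob [nan nan nan] 0.081
top
red jar circ [0.4557 0.0909 0.0314] 162 knob [0.4552 0.0903 0.096 ] 0.1
yellow dish circ [0.6581 0.1446 0.0459] 228 knob 0 0
blue jar circ [ 0.6316 -0.1094  0.0311] 166 knob [ 0.6314 -0.1087  0.0953] 0.1
```

View pics/w13.png

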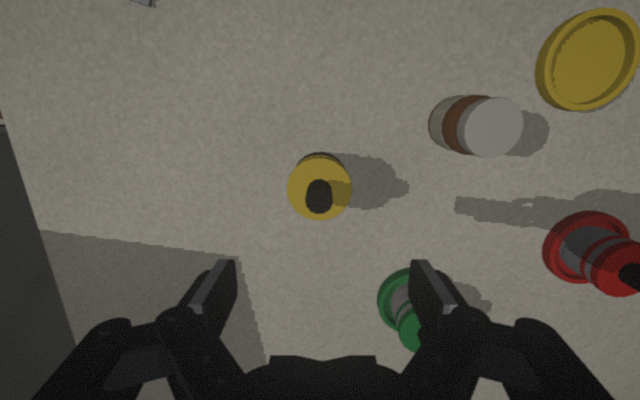

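```bash
python3 -m handwheel '15 -2 -0.5 0 0 0 85; 30 0 0 0 0 0 85; 35 0 0 0 0 0 85; 25 0 0 0 0 0 85; 12 0 0 0 0 0 85; 5 0 0 0 0 0 85; 0 0 0 0 0 0 85; 0 0 0 0 0 0 85'; python3 -m handwheel '0 0 0 0 0 0 40; 0 0 0 0 0 0 18; 0 0 0 0 0 0 10; 0 0 0 0 0 0 10; 0 0 0 0 0 0 10; 0 0 0 0 0 0 10; 0 0 0 0 0 0 10; 0 0 0 0 0 0 10; 0 0 0 0 0 0 10' 50;python3 -m handwheel '-5 0 0 0 0 0 10; -20 0 0 0 0 0 10; -30 0 0 0 0 0 10; -30 0 0 0 0 0 10; -25 0 0 0 0 0 10; -10 0 0 0 0 0 10; 0 0 0 0 0 0 10; 0 0 0 0 0 0 10'
```

```text
t: 30.1
eef_pos: [0.5414, 0.4099, 0.0316]
orientation: [[0.002, -0.0, -1.0], [0.002, -1.0, 0.0], [-1.0, -0.002, -0.002]]
contact_force: [0.0, -0.3, -0.2]
finger_gap: 0.995
t: 31.0
eef_pos: [0.5407, 0.4093, 0.0304]
orientation: [[0.001, -0.0, -1.0], [0.001, -1.0, 0.0], [-1.0, -0.001, -0.001]]
contact_force: [1.1, 0.1, 3.5]
finger_gap: 0.259
t: 31.8
eef_pos: [0.5396, 0.4077, 0.1477]
orientation: [[-0.003, -0.0, -1.0], [-0.003, -1.0, 0.0], [-1.0, 0.003, 0.003]]
contact_force: [-0.3, 1.3, -3.7]
finger_gap: 0.261
```

```bash
python3 -m handwheel '0 10 2 0 0 0 10; 0 25 5 0 0 0 10; 0 35 5 0 0 0 10; 0 35 3 0 0 0 10; 0 35 0 0 0 0 10; 0 35 -5 0 0 0 10; 0 35 -15 0 0 0 10; 0 25 -25 0 0 0 10; 0 18 -30 0 0 0 10; 0 8 -30 0 0 0 10; 0 3 -18 0 0 0 10; 0 0 -9 0 0 0 10'; python3 -m handwheel '0 0 0 0 0 0 10; 0 0 0 0 0 0 10; 0 0 0 0 0 0 10'; python3 -c "
from h import *
d=grab('wrist','w14');print(bot.read_state()['eef_pos']);meas(d,('yellow',))
m=mask(d,'yellow');P=pts(d);t=P[(m>0)&(abs(P[...,2]-.016)<.003)];print(t.min(0),t.max(0))" 2>/dev/null
```

```text
t: 33.0
eef_pos: [0.6581, 0.1411, 0.1474]
orientation: [[-0.003, -0.004, -1.0], [-0.003, -1.0, 0.004], [-1.0, 0.003, 0.003]]
contact_force: [1.1, -0.3, -3.5]
finger_gap: 0.261
t: 33.3
eef_pos: [0.6561, 0.1449, 0.1494]
orientation: [[-0.002, 0.001, -1.0], [-0.0, -1.0, -0.001], [-1.0, 0.0, 0.002]]
contact_force: [0.3, 0.2, -3.7]
finger_gap: 0.261
[0.65634852 0.145056   0.14973192]
yellow dish circ [0.6578 0.1447 0.0454] 1043 knob 0 0
[0.63600766 0.09953936 0.01303801] [0.70234512 0.18952397 0.01828706]
```

View pics/w14.png

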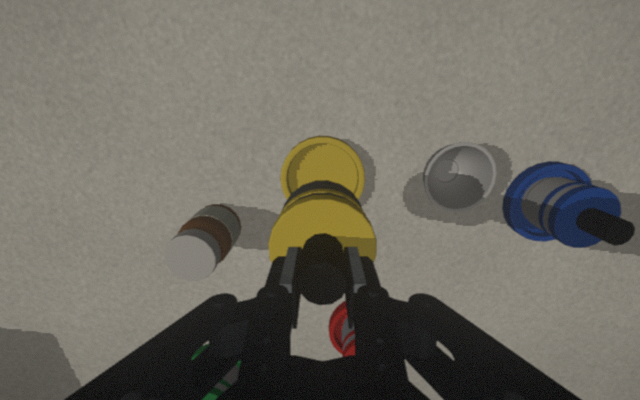

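```bash
python3 -m handwheel '10 0 0 0 0 0 10; 20 0 0 0 0 0 10; 25 0 0 0 0 0 10; 25 0 0 0 0 0 10; 17 0 0 0 0 0 10; 8 0 0 0 0 0 10; 4 0 0 0 0 0 10; 1 0 0 0 0 0 10; 0 0 0 0 0 0 10; 0 0 0 0 0 0 10'; python3 -c "
from h import *
d=grab('wrist','w15')
d=grab('scene','s15');i=d['image'][170:270,340:480,::-1];cv2.imwrite('pics/s15c.png',cv2.resize(i,None,fx=5,fy=5,interpolation=2))"
```

```text
t: 34.35
eef_pos: [0.6583, 0.1452, 0.0411]
orientation: [[0.002, -0.0, -1.0], [0.001, -1.0, 0.0], [-1.0, -0.001, -0.002]]
contact_force: [0.2, -1.0, -2.8]
finger_gap: 0.264
```

View pics/s15c.png

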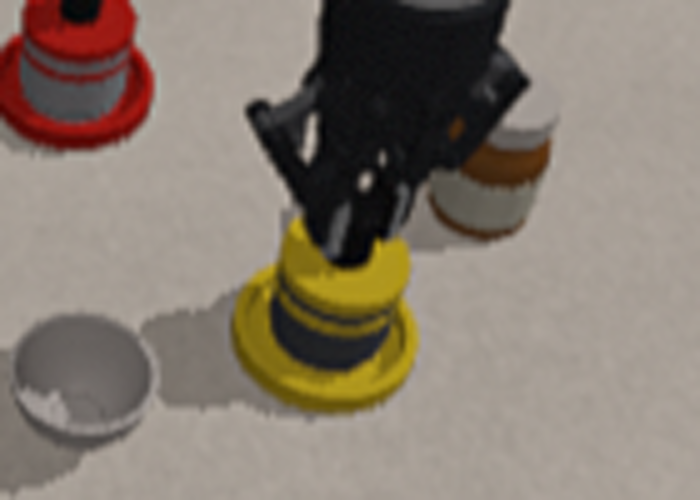

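View pics/w15.png

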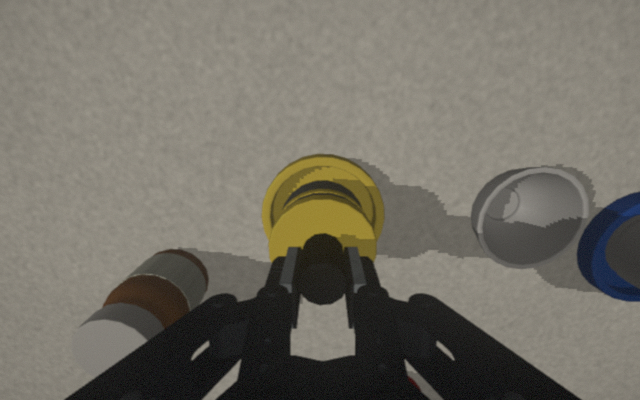

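```bash
python3 -m handwheel '2 0 0 0 0 0 10; 1 0 0 0 0 0 10; 1 0 0 0 0 0 10; 1 0 0 0 0 0 10; 0.7 0 0 0 0 0 10; 0 0 0 0 0 0 10; 0 0 0 0 0 0 10'
```

```text
t: 35.15
eef_pos: [0.6577, 0.1448, 0.0354]
orientation: [[0.001, -0.0, -1.0], [-0.0, -1.0, 0.0], [-1.0, 0.0, -0.001]]
contact_force: [-2.3, -0.8, 5.3]
finger_gap: 0.261
```

```bash
python3 -m handwheel '0 0 0 0 0 0 30; 0 0 0 0 0 0 45; 0 0 0 0 0 0 70; 0 0 0 0 0 0 70; 0 0 0 0 0 0 70; 0 0 0 0 0 0 70; 0 0 0 0 0 0 70; 0 0 0 0 0 0 70'; python3 -m handwheel '-10 0 0 0 0 0 70; -30 0 0 0 0 0 70; -40 0 0 0 0 0 70; -40 0 0 0 0 0 70; -30 0 0 0 0 0 70; -10 0 0 0 0 0 70; 0 0 0 0 0 0 70'; python3 -m handwheel '0 0 20 0 0 0 70; 0 0 40 0 0 0 70; 0 0 40 0 0 0 70; 0 0 40 0 0 0 70; 0 0 40 0 0 0 70; 0 0 40 0 0 0 70; 0 0 30 0 0 0 70; 0 0 10 0 0 0 70; 0 0 0 0 0 0 70; 0 0 0 0 0 0 70; 0 0 0 0 0 0 70'; python3 -c "
from h import *
for n in ('wrist','scene','top'):
  d=grab(n,n+'16');print(n);meas(d)
  P=pts(d);h=cv2.cvtColor(d['image'],cv2.COLOR_RGB2HSV)
  q=(np.hypot(P[...,0]-.595,P[...,1]-.262)<.05)&(P[...,2]>.078)&(P[...,2]<.09);print('amber',P[q].mean(0))
  q=(np.hypot(P[...,0]-.66,P[...,1]-.02)<.05)&(P[...,2]>.036)&(P[...,2]<.046);
  print('mortar',cv2.minEnclosingCircle(P[q][:,:2].astype(np.float32)) if q.any() else 0)" 2>/dev/null
```

```text
t: 35.95
eef_pos: [0.6575, 0.1448, 0.0342]
orientation: [[0.0, -0.0, -1.0], [-0.0, -1.0, 0.0], [-1.0, 0.0, -0.0]]
contact_force: [0.3, 0.3, -0.8]
finger_gap: 0.822
t: 36.65
eef_pos: [0.6586, 0.1454, 0.1967]
orientation: [[0.004, -0.0, -1.0], [0.001, -1.0, 0.0], [-1.0, -0.001, -0.004]]
contact_force: [0.6, -0.1, 0.8]
finger_gap: 0.821
t: 37.75
eef_pos: [0.3987, 0.1445, 0.1938]
orientation: [[-0.0, -0.001, -1.0], [0.001, -1.0, 0.001], [-1.0, -0.001, 0.0]]
contact_force: [0.8, -0.5, 0.2]
finger_gap: 0.82
wrist
red jar circ [0.4539 0.0907 0.0315] 1994 knob [0.4545 0.0914 0.0967] 0.1
green jar circ [0.3808 0.2895 0.0296] 782 knob [0.3793 0.2872 0.0955] 0.099
green jar circ [0.3574 0.2837 0.0203] 265 knob [0.3778 0.2868 0.0957] 0.099
amber [nan nan nan]
mortar 0
scene
red jar circ [0.457  0.088  0.0327] 218 knob [0.4599 0.0882 0.0937] 0.098
yellow jar circ [0.6602 0.1428 0.0318] 330 knob [0.6623 0.1421 0.0937] 0.099
blue jar circ [ 0.6346 -0.1115  0.0315] 327 knob [ 0.6363 -0.1117  0.0943] 0.099
amber [0.60415428 0.26465067 0.08359502]
mortar ((0.6680512428283691, 0.009183110669255257), 0.03704940900206566)
top
red jar circ [0.4566 0.0906 0.0316] 158 knob [0.4552 0.0908 0.0959] 0.1
yellow jar circ [0.6586 0.1449 0.0315] 165 knob [0.6569 0.1445 0.0959] 0.1
blue jar circ [ 0.6326 -0.1092  0.0316] 139 knob [ 0.631  -0.1088  0.0953] 0.1
amber [0.6008276  0.26681876 0.08536019]
mortar ((0.6676254272460938, 0.008865620009601116), 0.036344099789857864)
```

```bash
python3 -c "
import cv2
a=cv2.imread('pics/scene16.png')[120:290,200:500];cv2.imwrite('pics/f.png',cv2.resize(a,None,fx=2.6,fy=2.6,interpolation=2))"
```

```text
(no output)
```

View pics/f.png

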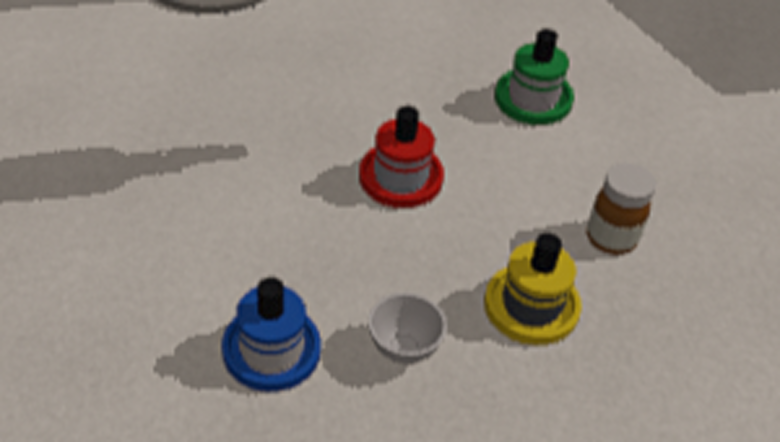

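View pics/wrist16.png

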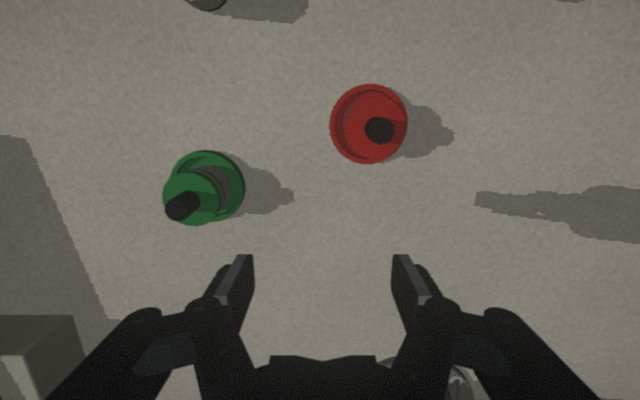

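```bash
python3 -c "
from cell import bot
print(bot.hand_in(), bot.read_state()['t'])"
```

```text
the job is handed in; nothing more can be done
the job is handed in; nothing more can be done
```

All four jars are standing in the dishes of their own colour, and I handed the job in after about 38 s. I gripped each jar by its knob, lowered it until the wrist force showed light contact with the dish floor (about 4–7 N), then released it and moved the arm clear.

**Last checks:**
- **Position:** each jar is within about 3 mm of its dish's centre. Knob tops read about 0.096 m, so the jars are on the dish floor (5 mm + 92 mm), and they look upright in the pictures.
- **Bystanders:** the final picture shows the amber jar and mortar upright, and nothing came near them. I took no precise starting position for either, so I can't give a figure for how far they moved. The final positions are (0.602, 0.266) for the amber jar and (0.668, 0.009) for the mortar.

**What failed or disagreed:**
- **First grasp:** my first close on the blue jar shut above its knob. The real fingertips sit about 44 mm behind the reported TCP, which both the wrist and scene cameras showed. I corrected for this and the second grasp held.
- **Cameras:** the scene and top cameras differ by 3–5 mm in x. I relied on the wrist view and on jar-to-dish distances from the same camera.
- **Final view:** the top camera's colour search did not pick up the green jar after placement, so I checked it with the wrist camera and the scene picture.

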